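# Set the stop screw of a seal-height gauge to its setting block

## Robot

A 6-joint arm with a two-finger parallel gripper is mounted at the origin on the work surface. World frame = base frame: x ahead of the robot, y to its left, z up, the work surface at z = 0. Lengths are in m, angles in rad, forces in N, time in s.
With the tool pointing down it reaches from about 0.325 to 0.775 m from the base axis. Payload 5.5 kg.
Tool frame: the origin (TCP) lies between the finger pads; the fingertips stand 8 mm ahead of it and the grasp point (between the pads) lies 11 mm behind it (tcp_to_tips is the distance from the TCP to the fingertips, in m); z points along the fingers, y is the line along which they close (so a half turn about z gives the same grasp; the last joint's range is limited). The gripper opens to 88 mm and grips with 3 to 60 N. Pads are 20 mm wide; open, the fingers measure 115 mm over their backs; the gripper's body (75 mm by 178 mm) begins 61 mm behind the grasp point.
Start: joints at [1.278, 0.091, 1.231, -0, 1.82, -0.057], TCP at [0.14, 0.583, 0.231] pointing down, gripper open.
Joint ranges: [-2.87, 2.87], [-0.86, 2.18], [0.17, 2.46], [-1.51, 4.65], [0.06, 2.69], [-2.65, 2.65]. Speed limits (rad/s): [2.57, 2.57, 3.01, 3.14, 3.14, 3.14].

## Interface

Orientations are given as a unit quaternion [w, x, y, z].
In Python, from bench import * gives the robot as it stands. Calls block until the motion is done:
- move_to(position, orientation): joint-space move of the TCP to a pose.
- move_l(position, speed=0.15, orientation=None): straight line of the TCP; orientation=None keeps the orientation; speed is the mean speed in m/s.
- movej(angles): joint-space move.
- gripper_open() and close(): open the fingers fully, or close them until they stop; the grip force is fixed at half the most.
- hold(seconds).
- inverse_kinematics(position, orientation): joint angles nearest the present ones, or None.
- state(): the state.
- get_image(name): name is "side" or "top" or "wrist"; returns a dict with "frame" (480x640x3 uint8, blue, green, red), "depth" (480x640 float32, m along the optical axis (not along the pixel's ray), 0 where there is no reading), "camera_matrix" (3x3 intrinsics, pixels), "k1" (the pictures are not rectified: a ray, as slopes to the right and down, at radius r is drawn at 1 + k1 r^2 times it, then the intrinsics apply), "view" (4x4, takes a point from world to camera coordinates). Camera axes: x right, y up, looking along -z (the intrinsics and any distortion apply to the point x, -y, -z); pixel columns grow to the right and rows downward; lengths in m; the calibration is good to about 2 mm. A picture is of the moment at which its call begins.
A pose or a line that the arm cannot do raises IKError and nothing moves.
- job_done(): hands the job in; it is judged then, once.
The state is a dict: "time": time; "joint_pos": joint angles; "dq": joint speeds; "joint_torque": joint torques, N m; "ee_pos": TCP position; "ee_rot": TCP orientation; "ft_force": force on the tool from outside, world axes, zero at the start; "moment": the same for the moment, N m; "finger_gap": finger opening in m; "finger_force": force on a finger pad.
Only numpy, scipy, OpenCV 4.12 (cv2) and the standard library are available. Lean on these libraries where they do the work, as an engineer would, in place of code of your own. Each camera call takes 0.05 s, during which the arm holds its last target. There are 200 camera calls.

## Task

Using the driver from its wooden stand, turn the gauge's stop screw down until its sprung nose just bears on the setting block, pushed in about 2 mm so that the block drags; never crank it down hard. Stand the driver fully home in its stand again, then draw the block out along its channel by its fin, dragging under the nose, until it is wholly clear of the nose but still flat on the bed between the guide strips. Leave the new setting and the other things on the bench alone.

Things in the scene. Friction and masses are not known exactly. Their poses are not given: they have to be found in the camera images.
- gauge: Grey gauge fixed to the bench; origin at bench height under the screw axis, z up, x along the channel (block is drawn towards -x). Bed x -205..65, y -50..80 mm, top 15 mm up. Guide strips at y +-26 (tops 21 mm up) leave a 46 mm channel. Arm over the channel at x +-28, y -28..77, z 75..97 mm, on a column at y 62.
- screw_head: Steel eight-sided head of the stop screw above the arm, 54 x 40 mm, 24 mm tall, on a round 58 mm flange. Origin at the centre of its underside, on the screw axis; turns and sinks with the screw. Its x runs along its slot (along the gauge's x when joint screw is 0).
- slot (a point): Centre of the slot's mouth on the head's top face; same axes as screw_head. The slot is 37 mm (along x) by 9 mm (along y), 22 mm deep with closed ends, its mouth chamfered by 3 mm all round. 140 mm above the bench when joint screw is 0.
- screw (a joint): Turn of the stop screw, rad, 0 (top) to 4.4; grows clockwise seen from above; lowers head and nose by 3.18 mm per rad (20 mm a turn). Starts at 0.95 to 1.85. A friction ring (0.15 N m) holds it where it is left. The nose first touches the block at 2.51 and is pushed in 2 mm at 3.14.
- nose (a joint): How far the nose is pushed up into the screw, m: 0 free, 0.007 fully in. Brass pin, 16 mm diameter, on the screw axis below the arm; spring 1.5 N per mm, no preload. Free, its tip is 55 mm above the bench at joint screw 0, less 3.18 mm per rad; the block's top is 47 mm above the bench.
- block: Loose aluminium setting block, 0.45 kg, 150 (x) x 40 x 32 mm, lying in the channel, its +x end under the nose. Origin at the centre of its underside; x as the gauge's x. Fin to hold it by: 30 (x) x 22 (y) mm, at x -55 mm, z 32..75 mm. Clear of the nose when its origin is beyond -90 mm in the gauge's x; beyond -130 mm it overhangs the bed.
- driver: Loose driver, 0.2 kg, upright, blade down, 100 mm long. Origin at the blade's lower end, z up. Blade 34 (x) x 6 (y) mm, 20 mm long, 31 x 4 mm in its last 4 mm; steel collar 48 x 28 mm at z 20..30; black handle 42 (x) x 24 (y) mm, z 30..100, gripped across y. Same after half a turn. Fully in a slot, its collar rests on the top around it.
- stand: Wooden driver stand fixed to the bench, 90 (x) x 70 (y) x 40 mm. Origin at the centre of its underside.
- stand_slot (a point): Centre of the mouth of the stand's slot, on its top, axes of the stand: 37 mm along x by 9 mm along y, 24 mm deep, chamfered 3 mm. The driver starts there with its blade's end 20 mm below the mouth and goes back the same way, either way round.
- calculator: Black desk calculator, 120 x 90 x 16 mm, loose, a bystander. Origin at the centre of its underside.
- jar: White closed jar, 64 mm in diameter, 90 mm tall, loose, a bystander. Origin at the centre of its underside.
- tub: White open tub, 120 x 90 x 45 mm, loose, a bystander. Origin at the centre of its underside.
Things that resemble listed ones, but are neither listed nor needed, are in the scene too. What is meant by the stand is not blue or yellow, and is the larger of those in its own colour.

How it is judged:
On the way, in this order (a step that is already met when the one before it is completed fails the run):
1. the driver's blade is seated at least 12 mm deep in the screw's slot (z of driver in the frame of slot below -0.012 m and horizontal distance between driver and slot below 0.008 m), for 0.1 s.
2. the screw is down so that the nose is pushed in 0.4 to 3.1 mm by the block (joint screw 2.60 to 3.50) (value of joint screw between 2.6 and 3.5 rad and value of joint nose between 0.0002 and 0.0034 m), for 0.2 s.
3. the driver stands upright and home in its stand (blade 14 mm deep or more, within 8 mm of the slot's centre) (horizontal distance between driver and stand_slot below 0.008 m and z of driver in the frame of stand_slot below -0.014 m and angle between driver's own z axis and vertical below 0.12 rad), for 0.2 s.
4. the block has been drawn to 60 mm or more on the -x side of the screw's axis with the nose still pressing on it (x of block in the frame of gauge below -0.062 m and value of joint nose above 0.0002 m), for 0.02 s.
At the end, for the whole second after the job is handed in: Screw left at 2.60 to 3.50 rad, nose free again; driver upright (0.12 rad) in its stand, blade 14 mm deep or more, within 8 mm of the slot centre; block at rest flat on the bed, origin 90 to 160 mm on the -x side of the screw axis, within 12 mm of the channel middle (all of step 3 and value of joint screw between 2.6 and 3.5 rad and value of joint nose below 0.0005 m and x of block in the frame of gauge between -0.16 and -0.09 m and y of block in the frame of gauge between -0.012 and 0.012 m and z of block in the frame of gauge between 0.012 and 0.018 m and angle between block's own z axis and vertical below 0.05 rad and linear speed of each of block, driver below 0.01 m/s); the robot touches nothing.
It fails at once if the nose is cranked down hard (pushed in more than 6 mm) (value of joint nose above 0.006 m).
It fails at once if the fingers, not the driver, work the screw's head (over 3 N) (contact force between the fingers and screw_head above 3 N).
It fails at once if the block is lifted more than 15 mm off the bed (z of block in the frame of gauge above 0.03 m).
It fails at once if a bystander is moved more than 30 mm (distance of any of calculator, jar, tub from where it was at the start of the episode above 0.03 m).
It also fails if it takes over 53 s, if anything falls off the work surface, if the arm or the gripper's body presses on something with over 40 N, if the wrist force passes 120 N, or if a joint passes its speed limit or range.

## Working session

There is one attempt and no reset: what is moved stays moved. The work goes in short steps, each a Python script; the robot and the scene stay as the last script left them, time stands still between calls to the robot, and variables do not carry over. Pictures are saved under pics/ and viewed, at most 10 in all, crops included, and the job is handed in when it is done.

```bash
ls; mkdir -p pics
python3 - <<'E'
from bench import *
import cv2,pickle
d={}
for n in("top","side"):
    d[n]=get_image(n); cv2.imwrite(f"pics/{n}0.png",d[n]["frame"])
    print(n,d[n]["camera_matrix"],d[n]["k1"],d[n]["view"])
pickle.dump(d,open("d0.pkl","wb"))
s=state();print(s)
E
```

```text
pics
top [[593.11699409   0.         319.83845471]
 [  0.         593.11699409 233.22790059]
 [  0.           0.           1.        ]] -0.09172894506322797 [[ 0.0101759  -0.99989337  0.01047366 -0.02121286]
 [ 0.99667723  0.01098857  0.08070777 -0.56017376]
 [-0.08081425  0.00961758  0.99668278 -1.3333325 ]
 [ 0.          0.          0.          1.        ]]
side [[623.97496391   0.         321.31637871]
 [  0.         623.97496391 238.27280378]
 [  0.           0.           1.        ]] -0.09614820812212231 [[ 0.76656381 -0.64187693  0.019337   -0.45548133]
 [ 0.30400717  0.38925646  0.86951656 -0.24946884]
 [-0.56564968 -0.66066135  0.49352511 -1.43007357]
 [ 0.          0.          0.          1.        ]]
{'time': 0.1, 'joint_pos': array([ 1.27828739e+00,  9.17961259e-02,  1.23173975e+00,  2.36123163e-05,
        1.81982562e+00, -5.67046541e-02]), 'dq': array([-0.00029804, -0.00121062, -0.00231954,  0.00185745, -0.00048295,
        0.0002211 ]), 'joint_torque': array([ 1.91655206e-03, -4.47856557e+01, -4.07572210e+01,  6.98833843e-02,
        2.83642800e-02, -1.29964301e-04]), 'ee_pos': array([0.14009871, 0.58315382, 0.22962696]), 'ee_rot': array([-1.64913151e-04,  1.17626248e-01,  9.93057543e-01, -8.68986281e-04]), 'ft_force': array([ 0.44762214,  0.69009823, -0.19211837]), 'moment': array([ 0.05275653, -0.01945339,  0.01537089]), 'finger_force': 0.0, 'finger_gap': 0.08786865551983873}
```

View pics/top0.png

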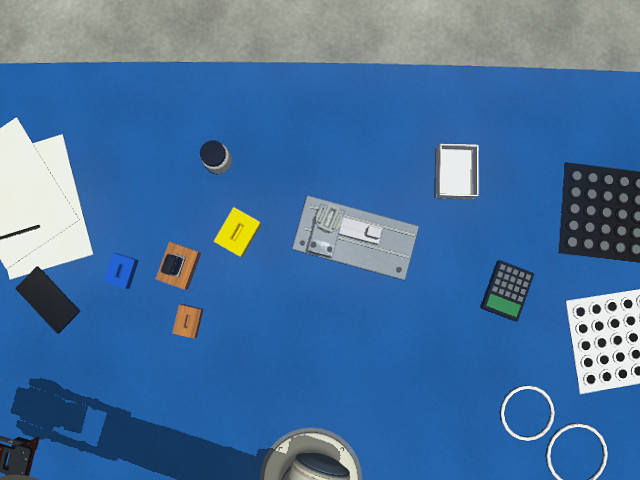

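View pics/side0.png

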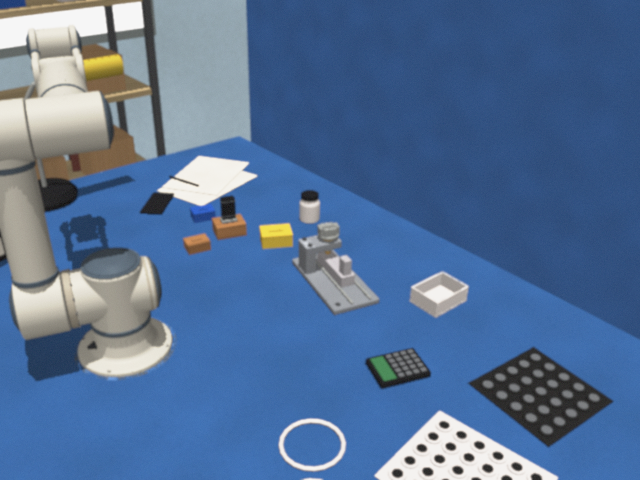

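The wooden stands are at top (178,265), which is large and holds the driver, and (187,321), which is small and empty. The blue one (121,270) and the yellow one (237,232) are excluded by colour. The stand meant is (178,265). The gauge is around (355,235), with its screw head at (328,215) and the block's fin at (372,232). Next I'll measure and confirm with a crop.

```bash
cat > h.py <<'E'
import numpy as np, cv2
def cloud(im):
    K,k=im["camera_matrix"],im["k1"]
    h,w=im["depth"].shape
    v,u=np.mgrid[:h,:w].astype(np.float32)
    p=cv2.undistortPoints(np.stack([u.ravel(),v.ravel()],1)[:,None].astype(np.float64),K,np.array([k,0,0,0.])).reshape(h,w,2)
    d=im["depth"]; c=np.stack([p[...,0]*d,-p[...,1]*d,-d],-1)
    T=np.linalg.inv(im["view"])
    return c@T[:3,:3].T+T[:3,3]
def onplane(im,uv,z):
    K,k=im["camera_matrix"],im["k1"]
    p=cv2.undistortPoints(np.array(uv,float).reshape(-1,1,2),K,np.array([k,0,0,0.])).reshape(-1,2)
    T=np.linalg.inv(im["view"]); r=np.c_[p[:,0],-p[:,1],-np.ones(len(p))]@T[:3,:3].T; o=T[:3,3]
    return o+r*((z-o[2])/r[:,2])[:,None]
def rect(P):
    r=cv2.minAreaRect((P[:,:2]*1000).astype(np.float32)); return [np.round(x,1) for x in r], np.round(cv2.boxPoints(r),1).tolist()
E
python3 - <<'E'
import pickle; from h import *
im=pickle.load(open("d0.pkl","rb"))["top"]; P=cloud(im)
a=im["frame"]
def sel(u0,u1,v0,v1,z0,z1,nm):
    m=np.zeros(P.shape[:2],bool); m[v0:v1,u0:u1]=1
    m&=(P[...,2]>z0)&(P[...,2]<z1)&(im["depth"]>0)
    m=cv2.morphologyEx(m.astype(np.uint8),cv2.MORPH_OPEN,np.ones((2,2)))>0
    q=P[m]; print(nm,len(q),"z",np.round(np.percentile(q[:,2],[5,50,95])*1000,1),"mean",np.round(q.mean(0)*1000,1),*rect(q))
sel(280,430,185,290,.009,.024,"bed")
sel(300,350,190,240,.12,.15,"head")
sel(300,350,190,260,.088,.102,"arm")
sel(335,385,205,250,.04,.055,"blocktop")
sel(350,395,210,250,.082,.1,"fin")
sel(150,205,235,295,.034,.046,"stand")
sel(150,205,235,295,.11,.13,"driver")
sel(165,210,300,345,.015,.06,"small")
c1=cv2.resize(a[180:290,290:430],None,fx=5,fy=5,interpolation=cv2.INTER_CUBIC)[:,:500]
c2=cv2.resize(a[235:345,140:200],None,fx=5,fy=5,interpolation=cv2.INTER_CUBIC)
cv2.imwrite("pics/c0.png",np.hstack([c1,c2]))
E
```

```text
bed 4265 z [ 8.5 14.7 22.3] mean [ 541.8 -116.1   23.2] [array([523.5, -93.5]), array([272.8, 186.5]), np.float64(75.5)] [[399.0, -202.1999969482422], [579.5999755859375, -248.89999389648438], [648.0, 15.199999809265137], [467.3999938964844, 62.0]]
head 366 z [110.1 132.8 137.7] mean [582.2 -34.8 136.2] [array([539.9, -17.5]), array([ 39.8, 176.4]), np.float64(67.6)] [[450.79998779296875, -2.200000047683716], [613.7999877929688, -69.5], [629.0, -32.70000076293945], [466.0, 34.599998474121094]]
arm 659 z [ 22.5  96.1 101.1] mean [537.8 -23.7  91.1] [array([563.4, -30.7]), array([ 57.4, 111.6]), np.float64(75.6)] [[502.29998779296875, -44.599998474121094], [610.2999877929688, -72.4000015258789], [624.5999755859375, -16.700000762939453], [516.5999755859375, 11.0]]
blocktop 549 z [37.2 46.2 53.6] mean [564.5 -98.4  54. ] [array([508.8, -84. ]), array([ 98.9, 174.5]), np.float64(64.9)] [[408.8999938964844, -91.80000305175781], [566.7999877929688, -165.8000030517578], [608.7999877929688, -76.19999694824219], [450.79998779296875, -2.200000047683716]]
fin 138 z [42.7 89.  94.4] mean [ 557.9 
[... 316 characters left out ...]
at64(75.7)] [[358.20001220703125, 21.299999237060547], [450.79998779296875, -2.200000047683716], [537.7999877929688, 339.79998779296875], [445.20001220703125, 363.3999938964844]]
driver 215 z [ 99.6 117.8 123.2] mean [480.9 306.3 114.2] [array([476.6, 311.8]), array([30.7, 55.5]), np.float64(46.1)] [[446.0, 320.0], [486.0, 281.5], [507.29998779296875, 303.70001220703125], [467.29998779296875, 342.20001220703125]]
small 702 z [ 8.6 28.4 33.6] mean [356.9 278.6  39.9] [array([378.4, 156.3]), array([ 83.1, 338.6]), np.float64(10.8)] [[305.8999938964844, 314.8999938964844], [369.1000061035156, -17.700000762939453], [450.79998779296875, -2.200000047683716], [387.6000061035156, 330.3999938964844]]
```

View pics/c0.png

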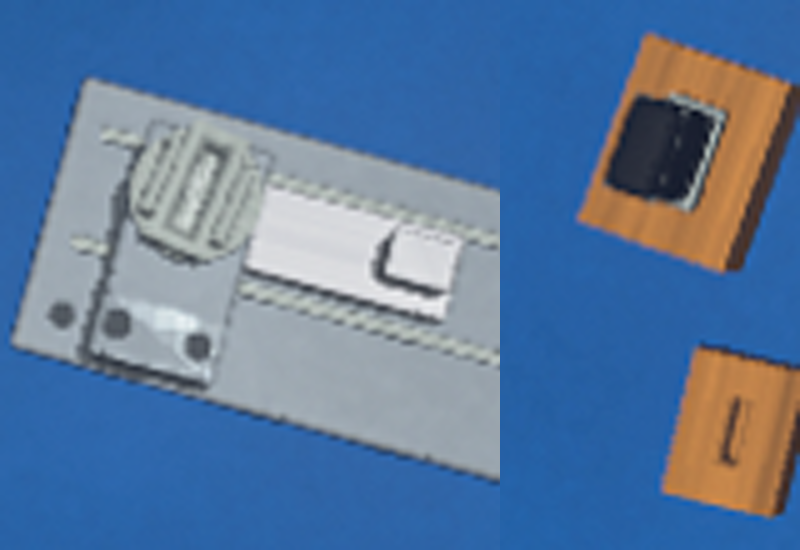

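Left crop: gauge with the screw's slot centred at crop (201,189). Right crop: the larger wooden stand, top corners (650,35), (797,85), (727,270), (577,220), with the black driver in it. The small stand below is empty, so the target is confirmed.

Run:
```python
import pickle; from h import *
im=pickle.load(open("d0.pkl","rb"))["top"]; P=cloud(im); f=im["frame"].astype(int)
g=lambda pts,o,z: onplane(im,(np.array(pts,float)/5-.4+np.array(o))[:],z)*1000
pr=lambda n,q:print(n,np.round(q[:,:2],1).tolist(),"c",np.round(q.mean(0)[:2],1),"len",np.round(np.linalg.norm(np.diff(np.r_[q,q[:1]],axis=0),axis=1),1))
def ang(v): return np.round(np.degrees(np.arctan2(v[1],v[0])),1)
bed=np.r_[g([(88,78),(12,346)],(290,180),.015),onplane(im,[(405,279),(418,225)],.015)*1000]
pr("bed",bed); print("gx ang",ang(bed[0]-bed[3]),ang(bed[1]-bed[2]),"y",ang(bed[1]-bed[0]))
st=g([(150,35),(297,85),(227,270),(77,220)],(140,235),.040); pr("stand",st); print(ang(st[0]-st[3]),ang(st[1]-st[2]),ang(st[0]-st[1])+90)
sl=g([(203,143),(230,152),(200,235),(172,225)],(290,180),.1355); pr("slot",sl); print(ang(sl[0]-sl[3]),ang(sl[1]-sl[2]))
fin=g([(394,230),(462,238),(450,290),(385,282)],(290,180),.090); pr("fin",fin)
# colour masks, best fit
brown=(f[...,2]-f[...,0]>50)&(f[...,2]-f[...,1]>25); 
def comp(m,u0,u1,v0,v1,z,n,big=True):
    w=np.zeros_like(m); w[v0:v1,u0:u1]=m[v0:v1,u0:u1]
    k,l,s,_=cv2.connectedComponentsWithStats(w.astype(np.uint8)); i=1+s[1:,4].argmax()
    v,u=np.nonzero(l==i); q=onplane(im,np.c_[u,v],z); print(n,len(u),rect(q)[0])
comp(brown,150,205,235,295,.04,"standmask")
comp(f.max(2)<75,150,205,235,295,.118,"drivermask")
bl=f[...,0]-f[...,2]>60
comp(~bl,280,430,185,290,.015,"bedmask")
q=P[225:300,150:205].reshape(-1,3); q=q[(q[:,2]>.11)&(q[:,2]<.13)]; print("driver med",np.median(q,0),(np.percentile(q,3,0)+np.percentile(q,97,0))/2)
q=P[190:245,300:350].reshape(-1,3); q=q[(q[:,2]>.105)&(q[:,2]<.15)]; print("head med",np.median(q,0),(np.percentile(q,3,0)+np.percentile(q,97,0))/2)
```

```text
bed [[648.9, 14.8], [524.5, 48.2], [457.8, -211.8], [582.6, -242.1]] c [553.4 -97.7] len [128.8 268.4 128.4 265.3]
gx ang 75.5 75.6 y 165.0
stand [[536.2, 324.6], [514.4, 257.0], [430.8, 286.7], [452.3, 355.4]] c [483.4 305.9] len [71.  88.7 72.  89.4]
-20.2 -19.5 162.1
slot [[604.3, -35.4], [600.6, -46.8], [565.4, -34.5], [569.5, -22.7]] c [584.9 -34.9] len [12.  37.3 12.5 37. ]
-20.1 -19.3
fin [[572.7, -120.2], [569.6, -149.9], [546.8, -144.7], [550.0, -116.4]] c [ 559.8 -132.8] len [29.9 23.4 28.5 23.1]
standmask 806 [array([483.6, 307.1]), array([69.7, 89.4]), np.float64(71.4)]
drivermask 315 [array([481.9, 300.2]), array([36.6, 41.5]), np.float64(72.5)]
bedmask 6597 [array([552.8, -96.9]), array([269.5, 130.4]), np.float64(75.2)]
driver med [0.48337596 0.30735917 0.11804257] [0.48352989 0.30819821 0.11744357]
head med [ 0.58381888 -0.03306408  0.1317085 ] [ 0.5841486  -0.03262884  0.12323142]
```

```bash
cat >> h.py <<'E'
def Q(deg):
    p=np.radians(90-deg)/2; return [0,np.sin(p),np.cos(p),0]
E
python3 - <<'E'
from bench import *; from h import *; import pickle
move_to([.4835,.3068,.21],Q(71.2)); hold(.2)
im=get_image("wrist"); s=state(); print(s["time"],s["ee_pos"],s["joint_pos"])
pickle.dump(im,open("w1.pkl","wb")); cv2.imwrite("pics/w1.png",im["frame"])
E
```

```text
1.975 [0.48310831 0.30750203 0.21004082] [ 5.07394734e-01  1.39458896e-02  1.34690801e+00  5.29057062e-05
  1.78064621e+00 -7.36561191e-01]
```

View pics/w1.png

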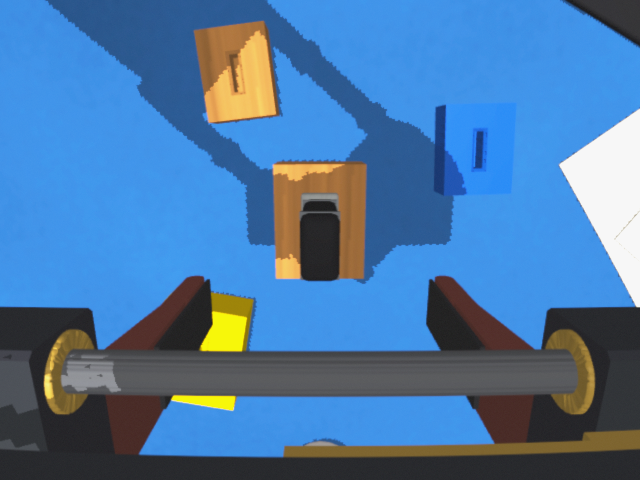

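The wrist view shows the driver between the fingers. Its top face is about (300..340, 211..281), and the stand top is (274..366, 163..279), square with the tool. I'll check the numbers and grasp if they agree.

Run:
```python
from bench import *; from h import *; import pickle
im=pickle.load(open("w1.pkl","rb"))
d=onplane(im,[(300.5,211),(340,211),(340,281),(300.5,281)],.120); st=onplane(im,[(273.5,163),(366.5,163),(366,279.5),(274.5,279.5)],.040)
for q in(d,st): print(np.round(q.mean(0)*1000,1),np.round(np.linalg.norm(np.diff(q,axis=0),axis=1)*1000,1),np.degrees(np.arctan2(*(q[1]-q[0])[[1,0]])))
c=d.mean(0)
if np.hypot(*(c[:2]-[.4835,.3068]))<.006:
    p=(c[:2]+[.4835,.3068])/2; print(p)
    move_l([*p,.079],.12); close(); hold(.2); s=state(); print(s["time"],s["ee_pos"],s["finger_gap"],s["finger_force"],s["ft_force"])
```

```text
[481.9 308.2 120. ] [22.9 42.8 23.8] 71.30462563639267
[483.9 307.6  40. ] [69.7 92.1 73.3] 71.30210300633136
[0.48268879 0.30749405]
4.4167 [0.4826809  0.30751547 0.07894185] 0.02406229450045924 29.9997478723526 [0.36076432 0.33695423 0.03045307]
```

Run:
```python
from bench import *; from h import *; import pickle
move_l([.48268,.30752,.23],.15); 
move_to([.632,-.051,.24],Q(70.3)); hold(.2)
im=get_image("wrist"); s=state(); print(s["time"],s["ee_pos"],s["joint_pos"],s["finger_gap"])
pickle.dump(im,open("w2.pkl","wb")); cv2.imwrite("pics/w2.png",im["frame"])
```

```text
7.2667 [ 0.63198823 -0.0499038   0.24016656] [-1.32514620e-01  1.86568322e-01  1.10962442e+00  1.11111061e-04
  1.84517186e+00 -1.36104044e+00] 0.023709378463212694
```

View pics/w2.png

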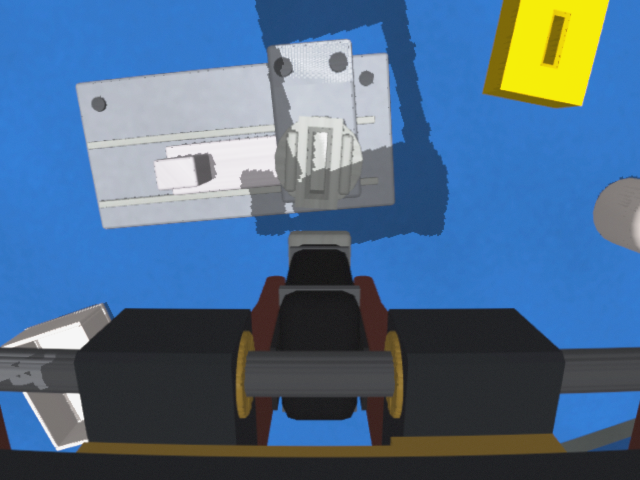

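The driver hangs straight in the fingers, with its collar at (320,238). The screw slot is around (319,160). I'll enlarge it.

Run:
```python
from h import *; import pickle
im=pickle.load(open("w2.pkl","rb"))
cv2.imwrite("pics/w2c.png",cv2.resize(im["frame"][105:215,265:375],None,fx=5,fy=5,interpolation=cv2.INTER_CUBIC))
```

```text
(no output)
```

View pics/w2c.png

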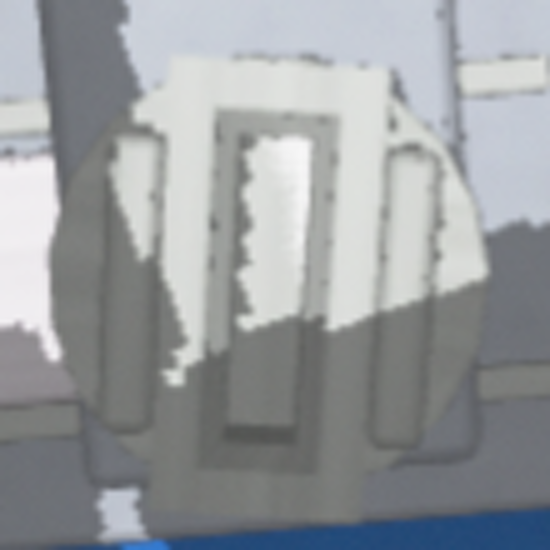

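Crop: the outer chamfer corners of the slot are at (217,110), (341,118), (320,475), (198,467).

Run:
```python
from h import *; import pickle
im=pickle.load(open("w2.pkl","rb"))
uv=np.array([(217,110),(341,118),(320,475),(198,467)])/5-.4+[265,105]
for z in (.1345,):
    q=onplane(im,uv,z)*1000; e=q[0]+q[1]-q[2]-q[3]
    print(np.round(q.mean(0),1),np.round(np.linalg.norm(np.diff(q,axis=0),axis=1),1),np.degrees(np.arctan2(e[1],e[0])))
b=onplane(im,[(77,84),(387,54),(394,204),(104,229)],.015)*1000; b2=b[1]-b[0]+b[2]-b[3]
print("bed",np.round(b.mean(0),1),np.round(np.linalg.norm(np.diff(b,axis=0),axis=1),1),np.degrees(np.arctan2(b2[1],b2[0])))
f=onplane(im,[(153,160),(197,157),(201,184),(156,189)],.090)*1000;print("fin",np.round(f.mean(0),1))
P=cloud(im)[125:195,290:350].reshape(-1,3);print(np.median(P[:,2][(P[:,2]>.12)&(P[:,2]<.15)]))
d=onplane(im,[(289,247),(351,247)],.24-.0589+.03)*1000; print("driver collar",d)
```

```text
[585.8 -34.3 134.5] [14.7 42.6 15. ] 157.1554266569306
bed [553.8 -97.6  15. ] [266.  127.1 266.7] 75.19872897859096
fin [ 560.2 -132.3   90. ]
0.13462735307046686
driver collar [[611.21027076 -56.99533343 211.1       ]
 [620.43345327 -31.05888386 211.1       ]]
```

Run:
```python
from bench import *; from h import *
move_to([.5855,-.0344,.205],Q(67.5)); hold(.15)
f0=state()["ft_force"]
for z in(.192,.184,.1765):
    move_l([.5855,-.0344,z],.08); s=state(); df=s["ft_force"]-f0
    print(s["time"],np.round(s["ee_pos"],4),np.round(df,1),np.round(s["moment"],2),s["finger_gap"])
    if abs(df[2])>12: break
```

```text
8.075 [ 0.5853 -0.0345  0.1907] [-0.4  0.6 -0. ] [ 0.02  0.01 -0.04] 0.024213632962145522
8.325 [ 0.5852 -0.0344  0.1831] [-0.3  0.7 -1. ] [-0.04  0.01 -0.03] 0.023872932955270574
8.575 [ 0.5853 -0.0344  0.1757] [0.8 0.3 0.3] [-0.03  0.05 -0.02] 0.02351706774151727
```

Run:
```python
from bench import *; from h import *
th=67.5;z=.1765
while th>-16.9:
    d=min(7,th+17); th-=d
    z-=.0000555*d*.9
    move_to([.5855,-.0344,z],Q(th)); s=state(); w=s["ee_rot"]
    print(round(s["time"],2),round(th,1),np.round(90-2*np.degrees(np.arctan2(w[1],w[2])),1),np.round(s["ee_pos"]*1000,1),np.round(s["ft_force"],1),np.round(s["moment"],2))
    if abs(s["ft_force"][2])>20 or abs(s["moment"][2])>1.5: break
```

```text
8.82 60.5 60.7 [585.6 -34.2 176.2] [ 0.8  0.8 -2.4] [ 0.31 -0.15  0.08]
9.07 53.5 53.8 [585.6 -34.2 175.9] [ 1.4  1.1 -3. ] [ 0.29 -0.2   0.03]
9.32 46.5 46.9 [585.6 -34.3 175.5] [ 1.3  1.9 -2.6] [ 0.43 -0.23  0.06]
9.57 39.5 39.9 [585.5 -34.3 175.1] [ 1.9  2.2 -3.5] [ 0.45 -0.24  0.07]
9.82 32.5 32.9 [585.5 -34.4 174.8] [ 1.7  2.5 -3.2] [ 0.38 -0.27  0.06]
10.07 25.5 25.9 [585.5 -34.4 174.5] [ 1.4  1.3 -2.8] [ 0.38 -0.34  0.02]
10.32 18.5 18.9 [585.5 -34.5 174.1] [ 1.1  2.  -3.1] [ 0.31 -0.29  0.03]
10.57 11.5 11.9 [585.5 -34.6 173.8] [ 1.6  1.  -3. ] [ 0.26 -0.3   0.04]
10.82 4.5 4.9 [585.4 -34.6 173.4] [ 1.6  1.5 -3.2] [ 0.15 -0.21  0.04]
11.07 -2.5 -2.1 [585.4 -34.6 173. ] [ 0.6  0.4 -2.3] [ 0.1  -0.09 -0.03]
11.32 -9.5 -9.1 [585.3 -34.5 172.7] [ 0.2 -0.2 -2.3] [-0.05 -0.04 -0.01]
11.57 -16.5 -16.1 [585.3 -34.5 172.3] [-0.   0.5 -2. ] [-0.05  0.09  0.03]
11.82 -17.0 -16.9 [585.4 -34.5 172.3] [ 0.7 -0.4 -2.1] [-0.07  0.13  0.06]
```

Run:
```python
from bench import *; from h import *; import pickle
im=get_image("wrist"); pickle.dump(im,open("w3.pkl","wb"))
sd=get_image("side"); pickle.dump(sd,open("s3.pkl","wb"))
a=im["frame"][:,100:540]; b=cv2.resize(sd["frame"][205:325,280:390],None,fx=3.2,fy=4,interpolation=cv2.INTER_CUBIC)
cv2.imwrite("pics/w3.png",np.hstack([a,b]))
```

```text
(no output)
```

View pics/w3.png

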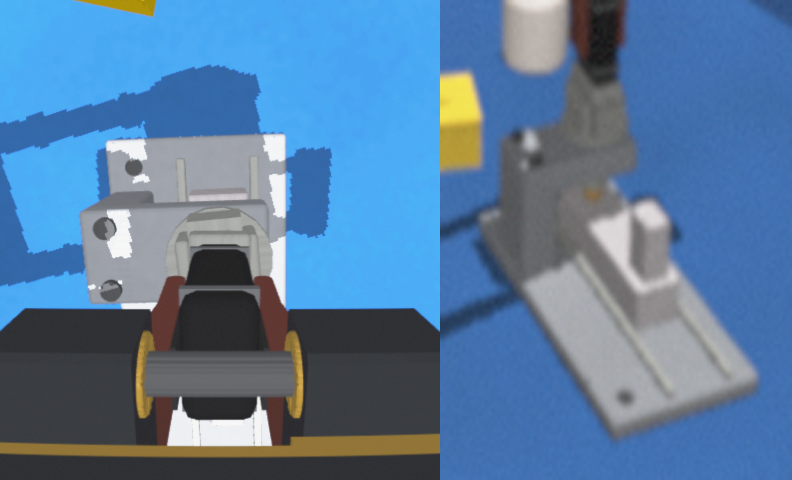

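The nose's brass is on the block. The head's edge, about (185,231)–(235,213) in the wrist view, lags the tool by a few degrees, which is the expected slot play. I'll withdraw the driver and measure the screw.

Run:
```python
from bench import *; from h import *; import pickle
hold(.2)
move_to([.5855,-.0344,.1723],Q(-14)); 
move_l([.5855,-.0344,.225],.12); 
move_to([.569,-.088,.24],Q(-14)); hold(.15)
im=get_image("wrist"); pickle.dump(im,open("w4.pkl","wb")); s=state(); print(s["time"],s["finger_gap"],s["ee_pos"])
cv2.imwrite("pics/w4.png",cv2.resize(im["frame"][90:270,240:400],None,fx=3.3,fy=3.3,interpolation=cv2.INTER_CUBIC))
```

```text
13.5083 0.024124875035830884 [ 0.56891737 -0.08710649  0.23885592]
```

View pics/w4.png

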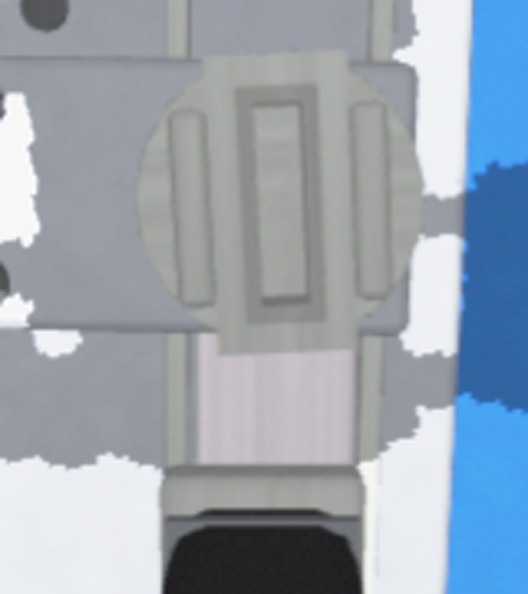

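Slot corners in the crop are (236,88), (316,85), (326,320), (247,325). It is now nearly along the channel, so the screw is near π.

Run:
```python
from h import *; import pickle
im=pickle.load(open("w4.pkl","rb"))
uv=np.array([(236,88),(316,85),(326,320),(247,325)])/3.3-.35+[240,90]
q=onplane(im,uv,.130)*1000; e=q[0]+q[1]-q[2]-q[3]; a=np.degrees(np.arctan2(e[1],e[0]))
print(np.round(q.mean(0),1),np.round(np.linalg.norm(np.diff(q,axis=0),axis=1),1),a,"screw",np.radians(75.3-a+180))
P=cloud(im)[115:190,300:345].reshape(-1,3);print(np.median(P[:,2][(P[:,2]>.12)&(P[:,2]<.15)]))
```

```text
[585.5 -34.6 130. ] [14.4 42.4 14.8] 78.80325119670236 screw 3.0804493856829054
0.13023908642538817
```

Run:
```python
from bench import *; from h import *
move_to([.4827,.3075,.16],Q(71.2)); hold(.2); f0=state()["ft_force"]
ok=True
for z in(.094,.0865,.0797):
    move_l([.4827,.3075,z],.09); s=state(); df=s["ft_force"]-f0
    print(s["time"],np.round(s["ee_pos"],4),np.round(df,1),np.round(s["moment"],2),s["finger_gap"])
    if abs(df[2])>12: ok=False;break
if ok:
    gripper_open(); move_l([.4827,.3075,.2],.2); hold(.2); 
    import pickle; im=get_image("top"); pickle.dump(im,open("w5.pkl","wb")); w=get_image("wrist")
    P=cloud(w).reshape(-1,3); m=(np.hypot(P[:,0]-.483,P[:,1]-.307)<.03)&(P[:,2]>.08)&(P[:,2]<.14); print(state()["time"],np.percentile(P[m],[5,50,95],axis=0))
    cv2.imwrite("pics/w5.png",w["frame"])
```

```text
16.1167 [0.483  0.3077 0.0946] [0.4 1.2 0.2] [ 0.   -0.03  0.03] 0.023862967743413545
16.3667 [0.4825 0.3074 0.0861] [0.2 0.3 0.3] [-0.   -0.02 -0.04] 0.023923102681097274
16.6167 [0.4825 0.3074 0.0793] [-0.3 -0.7  0.9] [-0.01  0.05  0.02] 0.024085215182787445
18.7417 [[0.46223031 0.29532056 0.09837636]
 [0.47906607 0.30817644 0.11974952]
 [0.49939909 0.32053788 0.12126887]]
```

View pics/w5.png

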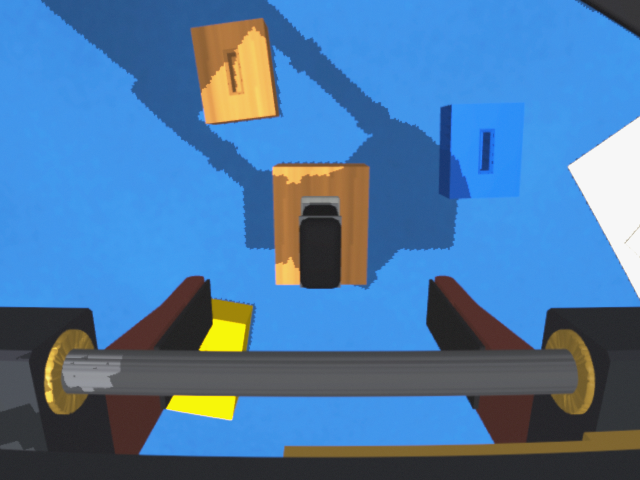

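The driver is upright and home, its top at z 0.120 and centred on the stand. Next, the block.

Run:
```python
from bench import *; from h import *; import pickle
p=np.array([.5602,-.1325]); ex=np.array([np.cos(np.radians(75.3)),np.sin(np.radians(75.3))])
move_to([*p,.16],Q(-14.7)); move_l([*p,.063],.12); close(); hold(.2); s=state(); print(s["time"],s["finger_gap"],s["finger_force"],np.round(s["ft_force"],1))
for d in(.02,.04,.066):
    move_l([*(p-d*ex),.063],.04); s=state(); print(s["time"],np.round(s["ee_pos"],4),np.round(s["ft_force"],1),s["finger_gap"])
gripper_open(); move_l([*(p-d*ex),.17],.15); hold(.2)
w=get_image("wrist"); pickle.dump(w,open("w6.pkl","wb")); cv2.imwrite("pics/w6.png",w["frame"])
P=cloud(w).reshape(-1,3); c=p-d*ex; m=(np.hypot(*(P[:,:2]-c).T)<.025)&(P[:,2]>.083)&(P[:,2]<.097); f=np.percentile(P[m],[5,95],axis=0).mean(0); r=f[:2]-[.5854,-.0344]
print(state()["time"],"fin",f,"block gauge x",r@ex+.055,"y",r@[-ex[1],ex[0]])
```

```text
22.5667 0.02166944358342126 29.990024864673615 [0.1 0.2 0. ]
23.2167 [ 0.5553 -0.1511  0.063 ] [ 1.   4.8 -0.7] 0.021834040195170618
23.8667 [ 0.5499 -0.1717  0.063 ] [ 0.5 -0.6  0.3] 0.022008854827625508
24.6667 [ 0.5432 -0.1972  0.0631] [-0.  -1.9 -0.3] 0.021872403302844335
26.8833 fin [ 0.54370645 -0.1975025   0.09001333] block gauge x -0.11334385597049595 y -0.0010597332888839237
```

View pics/w6.png

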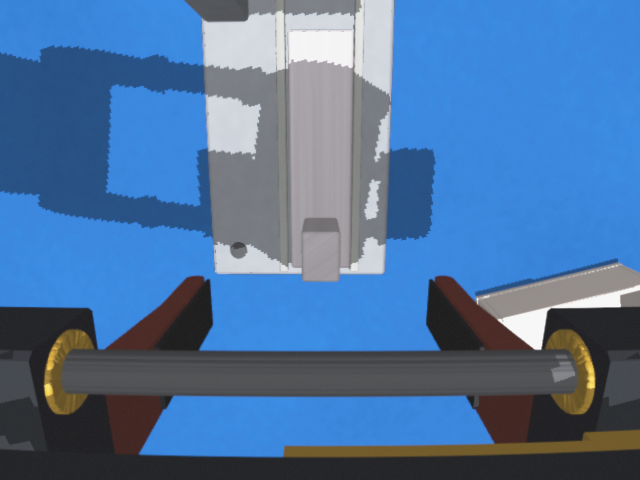

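The block lies flat between the strips, with its fin at (320,240) and its near end still on the bed. Its origin is about -113 mm, so it is clear of the nose, and the robot is touching nothing.

```bash
python3 -c "
from bench import *
print(job_done())"
```

```text
the job is handed in; nothing more can be done
None
```

I handed the job in at about 27 s: the screw measured about 3.08 rad (nose pushed in about 1.8 mm), the driver is home in its stand, and the block is at about -113 mm, clear of the nose and flat in the channel; no verdict came back.

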